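# Screw carton back into the chest drawer

### The arm

A 6-joint arm with a two-finger parallel gripper is mounted at the origin on the work surface; the furniture and walls round the work are solid. World frame = base frame: x ahead of the robot, y to its left, z up, the work surface at z = 0. Lengths are in m, angles in degrees, forces in N, time in s.
With the tool pointing down it reaches from about 0.35 to 0.875 m from the base axis. Payload 4.2 kg.
Tool frame: the origin (TCP) lies on the centre line of the jaws, within the pads' length; the fingertips stand 17 mm ahead of it and the grasp point (between the pads) lies 2 mm behind it; z points along the fingers, y is the direction in which the jaws open and shut (so a half turn about z gives the same grasp; the last joint's range is limited). The gripper opens to 87 mm and grips with 3 to 60 N. Pads are 19 mm wide; open, the fingers measure 117 mm over their backs; the gripper's body (75 mm by 190 mm) begins 51 mm behind the grasp point.
Start: joints at [91.02, 22.042, 0.453, 0, -68.411, -14.817], TCP at [0.149, 0.607, 0.24] pointing down, gripper open.
Joint ranges: [-179.83, 179.83], [-69.29, 118.12], [-61.27, 80.66], [-181.25, 117.63], [-171.15, -9.14], [-177.46, 177.46]. Speed limits (degrees/s): [159.86, 159.86, 180, 180, 180, 180].

### API

Orientations are given as a 3x3 rotation matrix whose columns are the frame's x, y, z axes.
In Python, from station import * gives the robot as it stands.
- The arm moves only by the tool play_rows, never from a script. Its argument "targets" is a list that holds one entry, the list of rows, each a list of 5 numbers: the closure, from 0 (fully open) to 1 (shut), then the shift along the world's x, y, z in m, then the turn about the world's z in rad. In form: [[[gripper, x, y, z, twist], ...]]. A call has 1 to 5 rows; each row is the pose to reach, as a shift and turn from the pose commanded when the call began; what a row does not reach only later rows make up. A row lasts 1/12 s, in which the tool goes at most 41.7 mm and 7.16 degrees, less where a joint would pass 70% of its speed; a pose out of reach is approached as far as the arm can. A call with a gripper value outside its range is refused whole. The fingers move at their own pace and stop on an object; the grip force is fixed at half the most. Time passes only in rows, so rows that repeat a pose let the fingers close. It gives the time, the measured TCP pose, the force and the opening at its end, in the units of the state.
- sense(): the state, without advancing time (a new reading comes with each control period).
- capture(name): name is "scene" or "top" or "wrist"; returns the picture (420x560x3 uint8, blue, green, red); there is no depth.
- get_calibration(name): a dict with "camera_matrix" (3x3 intrinsics, pixels), "T" (4x4, takes a point from camera to world coordinates). Camera axes: x right, y up, looking along -z (the intrinsics and any distortion apply to the point x, -y, -z); pixel columns grow to the right and rows downward; lengths in m; the calibration is good to about 2 mm. A picture is of the moment at which its call begins: read the wrist's pose just before it. get_calibration takes no time and is no camera call; for the wrist camera it gives the pose at the moment of the call.
- finish_job(): hands the job in, once; it reports no verdict.
The state is a dict: "time_s": time; "joints": joint angles; "joint_velocities": joint speeds; "effort": joint torques, N m; "tcp_pos": TCP position; "ee_rot": TCP orientation; "wrist_force": force on the tool from outside, world axes, zero at the start; "moment": the same for the moment, N m; "gripper_width": opening from 0.0 (shut) to 1.0 (fully open).
Only numpy, scipy, OpenCV 4.12 (cv2) and the standard library are available. Lean on these libraries where they do the work, as an engineer would, in place of code of your own. Each camera call takes 0.05 s, during which the arm holds its last target. There are 200 camera calls.

### The job

The brown carton of screws standing on the near part of the bench lives in the partitioned top drawer of the little wooden chest. Pull that drawer open, set the carton down upright on the floor of the one bay that is empty, without letting it drop, and push the drawer fully shut. Leave the blue-lidded carton and the spring clamp in their bays, and do not disturb the tape measure, the mug or the walnut offcut that lie near.

Things in the scene. Friction and masses are not known exactly. Their poses are not given: they have to be found in the camera images.
- parts_chest: Little dark wooden chest fixed on the bench, 223 deep (x) x 308 wide (y) x 212 mm high. Origin: centre of its underside; -x is its front, z up. Of its three drawers only the top one moves. Its top board (12 mm, underside at z = 200 mm) covers all from x = -97 mm backwards, with its front edge 4 mm proud of the shut drawer's face.
- parts_chest_drawer_3 (a joint): How far the top drawer is out, m: 0 fully shut, 0.13 at its stop. It slides easily along the chest's -x. It starts a little way out.
- knob (a point): Middle of the top drawer's round brass-coloured knob (moves with the drawer): 17 mm diameter, 18 mm long from the drawer's face outwards, so 9 mm either side of this point along x; 46 mm below the top of the chest. Axes as the chest's, -x out of the chest.
- bay_a (a point): Centre of the floor of the top drawer's bay on the chest's +y side (moves with the drawer; axes as the chest's). A bay is 84 mm wide (y) x 177 mm deep (x) inside; the drawer front's inner face is 88 mm in front (-x) of this point and 20 mm behind the knob point. Bay centres are 90 mm apart.
- bay_b (a point): The same point of the middle bay. Two 6 mm plywood partitions, 40 mm high above the floor, part the bays; the side and back walls stand 45 mm and the 10 mm thick drawer front 53 mm above the floor.
- bay_c (a point): The same point of the bay on the chest's -y side. With the drawer right out, the front 115 mm of each bay lies clear of the chest's top board; under that board there are 58 mm of height over the drawer floor.
- carton: The brown cardboard carton of screws to be put away, 52 (x) x 77 (y) x 52 mm high (z), closed and rigid, about 0.19 kg. Origin: centre of its underside. It starts standing on the near part of the bench, on the robot's right (a like carton far behind the chest is not meant).
- blue_carton: White carton with a blue lid, 52 (x) x 77 (y) x 52 mm high, loose in one of the bays with its 77 mm side across the bay. Origin: centre of its underside.
- spring_clamp: Black and orange spring clamp, 51 (x) x 106 (y) x 24 mm, lying loose in another bay, lengthwise. Origin: centre of its underside.
- tape_measure: Black and yellow tape measure standing on the bench, 38 x 95 x 66 mm high. Origin: centre of its underside. A bystander.
- mug: Orange mug, 81 x 113 x 101 mm high. Origin: centre of its underside. A bystander.
- offcut: Small dark walnut offcut lying on the bench, 38 (x) x 120 (y) x 22 mm. Origin: centre of its underside. A bystander.
Things that resemble listed ones, but are neither listed nor needed, are in the scene too. Leave any purple look-alike of the blue_carton alone. What is shaped like the carton but turquoise is not meant.

How it is judged:
By the outcome, as a careful person would: the job done as asked, in the order asked, and still so for the second after the job is handed in, with the robot touching nothing.
It also fails if it takes over 58 s, if anything falls off the work surface, if the arm or the gripper's body presses on something with over 40 N, if the wrist force passes 120 N, or if a joint passes its speed limit or range.

## Working session

There is one attempt and no reset: what is moved stays moved. The work goes in short steps, Python scripts to look and compute and a tool call to move; the robot and the scene stay as the last step left them, time stands still between calls to the robot, and variables do not carry over. Pictures are saved under pics/ and viewed, on a budget of 10 in all, crops included, one or two more only if the job needs it, and the job is handed in when it is done.

Besides the shell and the picture viewer there is one more tool, called after "Call:" by a JSON object that holds its "fn" and its "kwargs", one argument or row to a line. play_rows: Moves the arm, as the interface text tells. Its arguments: {"type":"object","properties":{"targets":{"type":"array","items":{"type":"array","items":{"type":"array","items":{"type":"number"}}}}},"required":["targets"]}

```bash
ls; mkdir -p pics; python3 - <<'E'
from station import *
import cv2
for n in ("scene","top"):
    cv2.imwrite(f"pics/{n}0.png",capture(n))
    c=get_calibration(n); print(n,c["camera_matrix"],c["T"],[k for k in c])
s=sense();print(s["time_s"],s["tcp_pos"],s["ee_rot"],s["gripper_width"])
E
```

```text
pics
scene [[400.76979534   0.         275.22733018]
 [  0.         400.76979534 215.42864754]
 [  0.           0.           1.        ]] [[ 0.61723831  0.53249052 -0.57919834 -0.02996831]
 [-0.78655374  0.40012226 -0.47035666 -0.49301976]
 [-0.01871031  0.74589277  0.6658032   0.83132634]
 [ 0.          0.          0.          1.        ]] ['camera_matrix', 'T']
top [[454.95566643   0.         285.24776009]
 [  0.         454.95566643 210.13092239]
 [  0.           0.           1.        ]] [[ 0.02088952  0.99730691 -0.07030336  0.46586019]
 [-0.99959209  0.02220363  0.01796277  0.01071851]
 [ 0.01947539  0.06989945  0.99736391  1.52617562]
 [ 0.          0.          0.          1.        ]] ['camera_matrix', 'T']
0.1 [0.14892862 0.6064681  0.23856807] [[ 9.71112703e-01 -2.38621015e-01 -3.59127281e-04]
 [-2.38621256e-01 -9.71110736e-01 -1.95823072e-03]
 [ 1.18522645e-04  1.98735813e-03 -9.99998018e-01]] 0.9987648315058056
```

View pics/scene0.png

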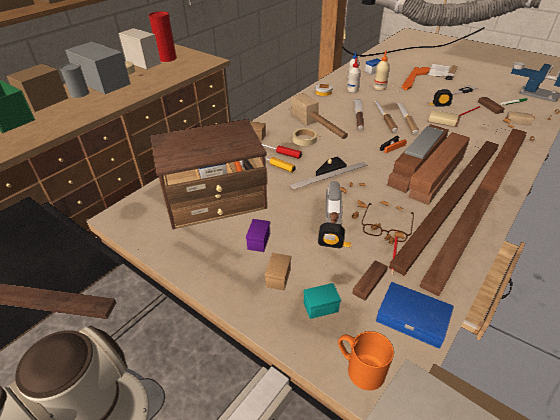

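View pics/top0.png

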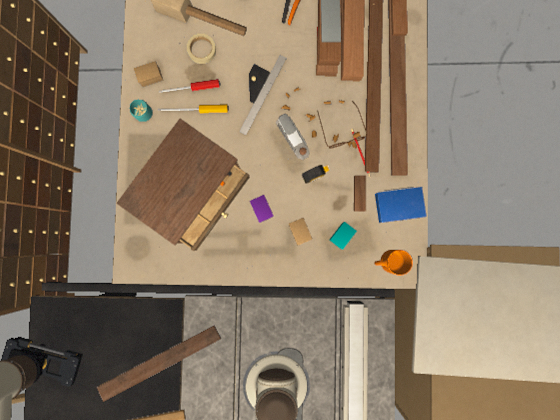

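The pictures show the brown carton at scene (278,271) / top (301,231). Look-alikes are the purple carton at top (262,208), the turquoise one at (343,235), and a brown one behind the chest at (148,73). I choose the near brown one. The chest's drawer faces lower right in the top view, with its knob at about (225,215).

```bash
cat > h.py <<'E'
import cv2, numpy as np
from station import *
def cast(n,px,z,c=None):
    c=c or get_calibration(n);K=c["camera_matrix"];T=c["T"]
    px=np.atleast_2d(np.asarray(px,float))
    d=np.c_[(px[:,0]-K[0,2])/K[0,0],-(px[:,1]-K[1,2])/K[1,1],-np.ones(len(px))]@T[:3,:3].T
    o=T[:3,3]; return o+d*((z-o[2])/d[:,2])[:,None]
def proj(n,P,c=None):
    c=c or get_calibration(n);K=c["camera_matrix"];T=c["T"]
    q=(np.atleast_2d(P)-T[:3,3])@T[:3,:3]
    return np.c_[K[0,0]*q[:,0]/-q[:,2]+K[0,2],K[1,1]*-q[:,1]/-q[:,2]+K[1,2]]
E
python3 - <<'E'
from h import *
t=cv2.imread("pics/top0.png");s=cv2.imread("pics/scene0.png")
a=cv2.resize(t[110:255,110:365],None,fx=3.1,fy=3.1,interpolation=cv2.INTER_CUBIC)[:, :800]
b=cv2.resize(s[110:300,140:350],None,fx=3,fy=3,interpolation=cv2.INTER_CUBIC)
cv2.imwrite("pics/a.png",a);cv2.imwrite("pics/b.png",b)
hsv=cv2.cvtColor(t,cv2.COLOR_BGR2HSV)
print(hsv[231,301],hsv[250,330],hsv[215,310],hsv[180,180])
print("rough carton",cast("top",[301,229],.052),"chest board corners",cast("top",[[182,120],[118,203],[240,162]],.212))
E
```

```text
[ 17 128 177] [ 18  80 162] [ 18  76 195] [ 13 126 128]
rough carton [[ 0.50960781 -0.06817234  0.052     ]] chest board corners [[0.81589308 0.29443346 0.212     ]
 [0.5683507  0.46891045 0.212     ]
 [0.6960395  0.12174634 0.212     ]]
```

View pics/a.png

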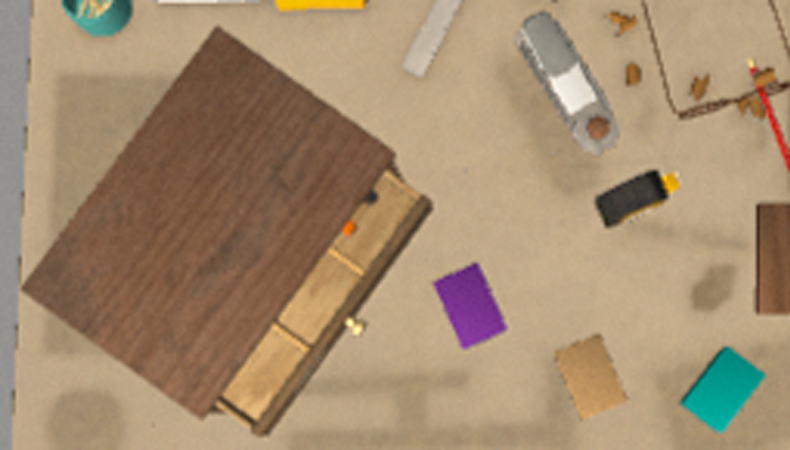

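View pics/b.png

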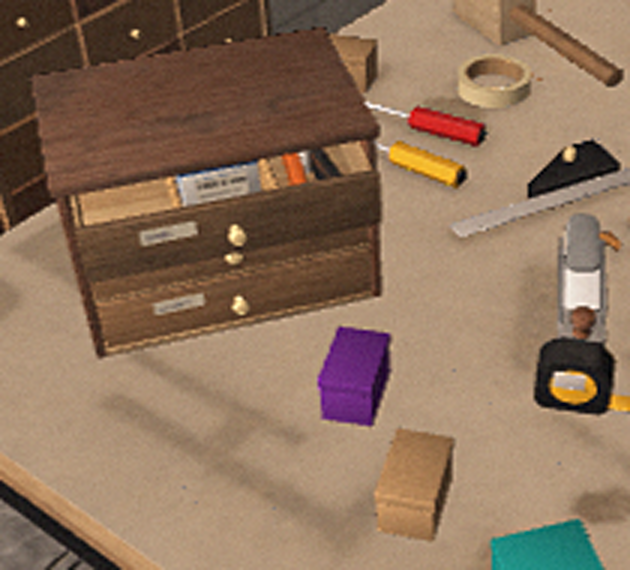

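Crops show bay_a (left when facing the front) empty, the blue carton in the middle bay and the clamp in the right bay. The brown carton is confirmed at crop-a (590,377), with the tape measure at (635,197).

```bash
python3 - <<'E'
from h import *
t=cv2.imread("pics/top0.png")
A=np.array([[220,27],[22,290],[395,152],[205,415]])/3.1+110-.5
P=cast("top",A,.212)[:,:2]; bt,lf,rt,bo=P   # back-right(-y)?, back +y, front -y, front +y
print(P); print("depth",np.linalg.norm(bt-rt),np.linalg.norm(lf-bo),"width",np.linalg.norm(bt-lf),np.linalg.norm(rt-bo))
ey=(lf-bt)+(bo-rt); ex=(bt-rt)+(lf-bo)
ya=np.arctan2(-ey[0],ey[1]); yb=np.arctan2(ex[1],ex[0]); yaw=(ya*308+yb*209)/517
X=np.array([np.cos(yaw),np.sin(yaw)]);Y=np.array([-X[1],X[0]])
c=P.mean(0)-X*.007
print("yaw",np.degrees([ya,yb,yaw]),"chest c",c)
k=cast("top",np.array([[355,326]])/3.1+110-.5,.166)[0,:2]
print("knob",k,"local",(k-c)@X,(k-c)@Y)
# front top outer edge of drawer at z .195
f=cast("top",np.array([[432,205],[262,435]])/3.1+110-.5,.195)[:,:2]
print("drawer face local",(f-c)@X,(f-c)@Y)
hsv=cv2.cvtColor(t,cv2.COLOR_BGR2HSV)
m=((hsv[...,1]>105)&(hsv[...,0]>10)&(hsv[...,0]<24)).astype(np.uint8)
m[:210]=0;m[250:]=0;m[:,:280]=0;m[:,322:]=0
m=cv2.morphologyEx(m,cv2.MORPH_OPEN,np.ones((3,3)))
n,l,st,ce=cv2.connectedComponentsWithStats(m);i=1+st[1:,4].argmax();print(st[i],ce[i])
pts=np.argwhere(l==i)[:,::-1];W=cast("top",pts,.052)[:,:2]
r=cv2.minAreaRect((W*1000).astype(np.float32));print("carton",r)
E
```

```text
[[0.82109536 0.2990891 ]
 [0.56812052 0.4729141 ]
 [0.70602055 0.13098681]
 [0.4559497  0.29942548]]
depth 0.2037169327592885 0.20659282369572257 width 0.30693875628825457 0.30150789975678055
yaw [55.76929969 56.36589862 56.01047798] chest c [0.63388325 0.2947999 ]
knob [0.5440998  0.16886634] local -0.15460917722080256 0.004040979429922741
drawer face local [-0.15068965 -0.14709213] [-0.13205505  0.13677072]
[289 218  22  27 374] [299.85026738 231.13101604]
carton ((502.383056640625, -64.86320495605469), (76.40235137939453, 51.497501373291016), 23.80055046081543)
```

Call:
{"fn": "play_rows", "kwargs": {
  "targets": [
    [[0,0.026,-0.029,0.012,0.08],[0,0.052,-0.058,0.024,0.16],[0,0.078,-0.087,0.036,0.24],[0,0.104,-0.116,0.048,0.32],[0,0.13,-0.145,0.06,0.4]]
  ]
}}

```text
time_s: 0.52
tcp_pos: [0.2797, 0.4602, 0.2996]
ee_rot: [[0.987, 0.163, -0.0], [0.163, -0.987, -0.001], [-0.001, 0.001, -1.0]]
wrist_force: [0.8, 0.4, 0.1]
gripper_width: 0.995
```

Call:
{"fn": "play_rows", "kwargs": {
  "targets": [
    [[0,0.026,-0.029,0,0.08],[0,0.052,-0.058,0,0.16],[0,0.078,-0.087,0,0.24],[0,0.104,-0.116,0,0.32],[0,0.13,-0.145,0,0.4]]
  ]
}}

```text
time_s: 0.93
tcp_pos: [0.4097, 0.3151, 0.2994]
ee_rot: [[0.845, 0.534, -0.0], [0.534, -0.845, -0.0], [-0.0, -0.0, -1.0]]
wrist_force: [0.9, 1.0, -0.3]
gripper_width: 1.005
```

Call:
{"fn": "play_rows", "kwargs": {
  "targets": [
    [[0,0.025,-0.029,0,0.084],[0,0.05,-0.058,0,0.168],[0,0.075,-0.087,0,0.252],[0,0.1,-0.116,0,0.336],[0,0.12,-0.14,0,0.418]]
  ]
}}

```text
time_s: 1.35
tcp_pos: [0.5301, 0.1748, 0.2991]
ee_rot: [[0.557, 0.831, -0.001], [0.831, -0.557, -0.001], [-0.001, -0.0, -1.0]]
wrist_force: [-0.2, 0.3, -0.2]
gripper_width: 1.002
```

```bash
python3 - <<'E'
from h import *
s=sense();c=get_calibration("wrist");im=capture("wrist");cv2.imwrite("pics/w1.png",im)
np.savez("w1.npz",K=c["camera_matrix"],T=c["T"])
R=s["ee_rot"];print(s["time_s"],s["tcp_pos"],np.degrees(np.arctan2(R[1][1],R[0][1])),s["joints"]);print(c["T"])
print(proj("wrist",[.544,.169,.166],c))
E
```

```text
1.35 [0.53006883 0.17475488 0.29907403] -33.83690376671081 [ 3.48835200e+01  1.34214528e+01 -3.32478414e+00 -5.49451592e-04
 -7.33058330e+01  1.11279742e+02]
[[ 8.30954489e-01  5.29575999e-01  1.70481376e-01  5.76425156e-01]
 [-5.56339741e-01  7.91448728e-01  2.53169909e-01  2.43898222e-01]
 [-8.54560456e-04 -3.05218237e-01  9.52282047e-01  4.44422749e-01]
 [ 0.00000000e+00  0.00000000e+00  0.00000000e+00  1.00000000e+00]]
[[295.56652179 202.60820398]]
```

View pics/w1.png

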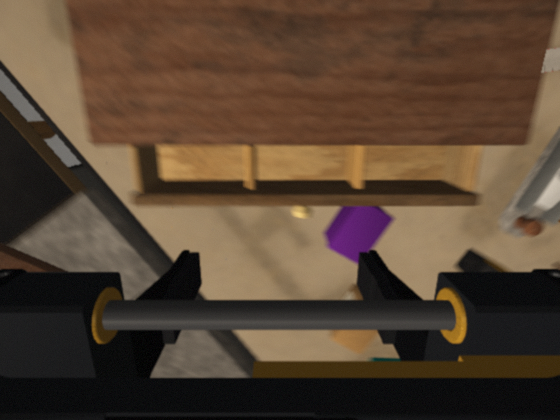

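The wrist view shows the drawer square to the image. The knob is at (300,211), the drawer front's ends are at (134,198) and (480,198), and the board edge runs along row 145.

```bash
python3 - <<'E'
from h import *
d=np.load("w1.npz");c=dict(camera_matrix=d["K"],T=d["T"])
im=cv2.imread("pics/w1.png")
hsv=cv2.cvtColor(im,cv2.COLOR_BGR2HSV)
g=im[205:222,285:318].astype(int); m=(hsv[205:222,285:318,2]>175)
ys,xs=np.nonzero(m);print("knob px",xs.mean()+285,ys.mean()+205,len(xs),xs.min()+285,xs.max()+285,ys.min()+205,ys.max()+205)
def show(n,px,z):
    P=cast("wrist",px,z,c)[:,:2];print(n,P.round(4).tolist(),"loc",(P@X).round(4),(P@Y).round(4))
for yaw in (56.16,):
    a=np.radians(yaw);X=np.array([np.cos(a),np.sin(a)]);Y=np.array([-X[1],X[0]])
    show("knob",[300,211],.166)
    show("front outer top edge",[[134,205],[480,205]],.195)
    show("front outer ends(up)",[[134,192],[480,192]],.195)
    show("board edge",[[92,145],[528,144]],.212)
    show("partitions top",[[249,182],[358,182]],.182)
s=sense();p=s["tcp_pos"];print("tcp loc",p[:2]@X,p[:2]@Y)
E
```

```text
knob px 298.20588235294116 212.50735294117646 136 291 306 207 218
knob [[0.5431, 0.1602]] loc [0.4355] [-0.3618]
front outer top edge [[0.439, 0.2469], [0.6687, 0.0932]] loc [0.4496 0.4498] [-0.2271 -0.5035]
front outer ends(up) [[0.4461, 0.255], [0.673, 0.1032]] loc [0.4603 0.4605] [-0.2285 -0.5015]
board edge [[0.4532, 0.2964], [0.7082, 0.1266]] loc [0.4986 0.4995] [-0.2114 -0.5178]
partitions top [[0.5236, 0.2094], [0.5981, 0.1596]] loc [0.4655 0.4656] [-0.3183 -0.4079]
tcp loc 0.439182301152961 -0.346441157251563
```

Call:
{"fn": "play_rows", "kwargs": {
  "targets": [
    [[0,0.006,-0.006,-0.032,0],[0,0.0126,-0.011,-0.064,0],[0,0.0126,-0.011,-0.096,0],[0,0.0126,-0.011,-0.126,0],[0,0.0126,-0.011,-0.126,0]]
  ]
}}

```text
time_s: 1.82
tcp_pos: [0.5375, 0.1638, 0.1667]
ee_rot: [[0.561, 0.828, -0.013], [0.828, -0.561, -0.006], [-0.012, -0.008, -1.0]]
wrist_force: [-0.7, -1.0, -1.6]
gripper_width: 1.001
```

Call:
{"fn": "play_rows", "kwargs": {
  "targets": [
    [[1,0,0,0,0],[1,0,0,0,0],[1,0,0,0,0],[1,0,0,0,0],[1,0,0,0,0]]
  ]
}}

```text
time_s: 2.23
tcp_pos: [0.5423, 0.1666, 0.1753]
ee_rot: [[0.559, 0.829, 0.003], [0.829, -0.559, 0.002], [0.003, 0.001, -1.0]]
wrist_force: [-0.3, 0.2, -0.1]
gripper_width: 0.707
```

Call:
{"fn": "play_rows", "kwargs": {
  "targets": [
    [[1,0,0,0,0],[1,0,0,0,0],[1,0,0,0,0],[1,0,0,0,0],[1,0,0,0,0]]
  ]
}}

```text
time_s: 2.65
tcp_pos: [0.5416, 0.166, 0.1735]
ee_rot: [[0.559, 0.829, -0.0], [0.829, -0.559, -0.0], [-0.0, -0.0, -1.0]]
wrist_force: [0.2, 0.0, -0.4]
gripper_width: 0.325
```

Call:
{"fn": "play_rows", "kwargs": {
  "targets": [
    [[1,0,0,0,0],[1,0,0,0,0],[1,0,0,0,0],[1,0,0,0,0],[1,0,0,0,0]]
  ]
}}

```text
time_s: 3.07
tcp_pos: [0.5446, 0.1647, 0.1736]
ee_rot: [[0.559, 0.829, 0.005], [0.829, -0.559, -0.001], [0.002, 0.005, -1.0]]
wrist_force: [10.3, -6.6, -5.2]
gripper_width: 0.179
```

Call:
{"fn": "play_rows", "kwargs": {
  "targets": [
    [[1,-0.006,-0.012,0,0],[1,-0.015,-0.026,0,0],[1,-0.024,-0.04,0,0],[1,-0.033,-0.054,0,0],[1,-0.039,-0.062,0,0]]
  ]
}}

```text
time_s: 3.48
tcp_pos: [0.5024, 0.1026, 0.1736]
ee_rot: [[0.56, 0.829, 0.001], [0.829, -0.56, -0.0], [0.0, 0.001, -1.0]]
wrist_force: [4.5, -1.5, -3.2]
gripper_width: 0.178
```

Call:
{"fn": "play_rows", "kwargs": {
  "targets": [
    [[1,-0.002,-0.003,0,0],[1,-0.004,-0.006,0,0],[1,-0.004,-0.006,0,0],[1,-0.004,-0.006,0,0]]
  ]
}}

```text
time_s: 3.82
tcp_pos: [0.5006, 0.0999, 0.1735]
ee_rot: [[0.559, 0.829, 0.005], [0.829, -0.559, 0.004], [0.006, 0.002, -1.0]]
wrist_force: [6.1, 2.9, -4.7]
gripper_width: 0.178
```

Call:
{"fn": "play_rows", "kwargs": {
  "targets": [
    [[0,0,0,0,0],[0,0,0,0,0],[0,0,0,0.01,0],[0,0,0,0.04,0],[0,0,0,0.08,0]]
  ]
}}

```text
time_s: 4.23
tcp_pos: [0.4965, 0.0971, 0.2522]
ee_rot: [[0.56, 0.829, -0.008], [0.829, -0.56, -0.004], [-0.007, -0.004, -1.0]]
wrist_force: [1.3, 0.4, -0.6]
gripper_width: 0.474
```

Call:
{"fn": "play_rows", "kwargs": {
  "targets": [
    [[0,-0.01,-0.02,0.03,-0.11],[0,-0.02,-0.055,0.04,-0.22],[0,-0.034,-0.09,0.046,-0.33],[0,-0.05,-0.125,0.046,-0.44],[0,-0.06,-0.16,0.046,-0.565]]
  ]
}}

```text
time_s: 4.65
tcp_pos: [0.4369, -0.0633, 0.3013]
ee_rot: [[0.918, 0.397, 0.002], [0.397, -0.918, 0.001], [0.002, 0.0, -1.0]]
wrist_force: [0.9, 0.5, -0.0]
gripper_width: 0.856
```

Call:
{"fn": "play_rows", "kwargs": {
  "targets": [
    [[0,-0.006,-0.02,0,0],[0,-0.01,-0.038,0,0],[0,-0.01,-0.038,0,0],[0,-0.01,-0.038,0,0]]
  ]
}}

```text
time_s: 4.98
tcp_pos: [0.4281, -0.1006, 0.3003]
ee_rot: [[0.917, 0.399, 0.001], [0.399, -0.917, 0.0], [0.001, 0.0, -1.0]]
wrist_force: [-0.4, -0.0, 0.6]
gripper_width: 0.996
```

```bash
python3 - <<'E'
from h import *
s=sense();c=get_calibration("wrist");im=capture("wrist");cv2.imwrite("pics/w2.png",im)
np.savez("w2.npz",K=c["camera_matrix"],T=c["T"])
R=s["ee_rot"];print(s["time_s"],s["tcp_pos"],np.degrees(np.arctan2(R[1][1],R[0][1])),s["gripper_width"])
print(proj("wrist",[.503,-.065,.052],c))
E
```

```text
4.9833 [ 0.42814664 -0.10064788  0.30031699] -66.49252536169433 0.9963950151097587
[[275.92563312 108.58436029]]
```

View pics/w2.png

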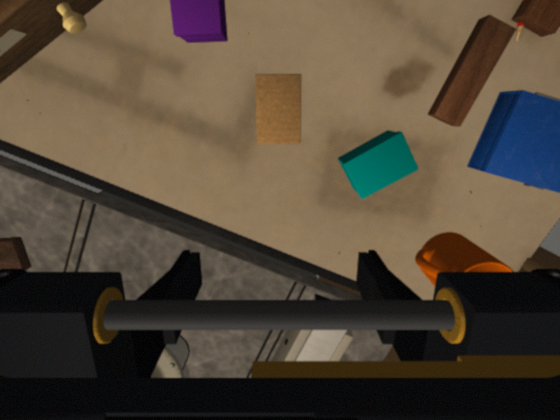

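The carton's top is seen from straight above at (256–301, 73–143). The turquoise box at (378,163) is well clear of the open fingers.

```bash
python3 - <<'E'
from h import *
d=np.load("w2.npz");c=dict(camera_matrix=d["K"],T=d["T"])
im=cv2.imread("pics/w2.png");hsv=cv2.cvtColor(im,cv2.COLOR_BGR2HSV)
m=np.zeros(im.shape[:2],np.uint8);sub=hsv[55:165,230:330]
print(hsv[108,280],hsv[108,320],hsv[60,280])
th=(int(hsv[95:120,265:292,1].mean())+int(hsv[95:120,310:325,1].mean()))/2
m[55:165,230:330]=(sub[...,1]>th)*255
m=cv2.morphologyEx(cv2.medianBlur(m,5),cv2.MORPH_OPEN,np.ones((7,7)))
cs,_=cv2.findContours(m,0,2);k=max(cs,key=cv2.contourArea)
r=cv2.minAreaRect(k);print(r)
W=cast("wrist",k[:,0],.052,c)[:,:2];R=cv2.minAreaRect((W*1000).astype(np.float32));print(R)
ctr=cast("wrist",[r[0]],.052,c)[0];p=sense()["tcp_pos"];print(ctr,"move",ctr[:2]-p[:2])
E
```

```text
[ 16 149 132] [ 17  92 138] [ 18  90 136]
((277.5, 108.5), (69.0, 45.0), 90.0)
((502.8902587890625, -67.43828582763672), (76.30925750732422, 51.85955810546875), 24.105968475341797)
[ 0.50380966 -0.06662676  0.052     ] move [0.07534187 0.03342927]
```

Call:
{"fn": "play_rows", "kwargs": {
  "targets": [
    [[0,0.025,0.011,-0.02,0.01],[0,0.05,0.022,-0.045,0.01],[0,0.075,0.0335,-0.07,0.01],[0,0.075,0.0335,-0.105,0.01],[0,0.075,0.0335,-0.14,0.01]]
  ]
}}

```text
time_s: 5.45
tcp_pos: [0.5055, -0.0646, 0.1585]
ee_rot: [[0.911, 0.412, 0.002], [0.412, -0.911, 0.0], [0.002, 0.0, -1.0]]
wrist_force: [-0.8, 0.1, -1.1]
gripper_width: 1.003
```

Call:
{"fn": "play_rows", "kwargs": {
  "targets": [
    [[0,0,0,-0.035,0],[0,0,0,-0.065,0],[0,0,0,-0.095,0],[0,0,0,-0.115,0],[0,0,0,-0.125,0]]
  ]
}}

```text
time_s: 5.87
tcp_pos: [0.5022, -0.0656, 0.0317]
ee_rot: [[0.912, 0.411, -0.006], [0.411, -0.912, -0.001], [-0.005, -0.002, -1.0]]
wrist_force: [-0.7, 0.1, 0.1]
gripper_width: 1.002
```

Call:
{"fn": "play_rows", "kwargs": {
  "targets": [
    [[0.3,0,0,0,0],[0.3,0,0,0,0],[0.3,0,0,0,0],[0.3,0,0,0,0],[0.3,0,0,0,0]]
  ]
}}

```text
time_s: 6.28
tcp_pos: [0.5046, -0.0663, 0.036]
ee_rot: [[0.912, 0.41, 0.003], [0.41, -0.912, 0.0], [0.003, 0.001, -1.0]]
wrist_force: [-0.0, 0.0, -0.2]
gripper_width: 0.741
```

Call:
{"fn": "play_rows", "kwargs": {
  "targets": [
    [[1,-0.001,0,0,0],[1,-0.001,0,0,0],[1,-0.001,0,0,0],[1,-0.001,0,0,0],[1,-0.001,0,0,0]]
  ]
}}

```text
time_s: 6.7
tcp_pos: [0.5028, -0.0667, 0.0351]
ee_rot: [[0.912, 0.41, 0.001], [0.41, -0.912, -0.0], [0.0, 0.0, -1.0]]
wrist_force: [-1.0, -1.5, 4.7]
gripper_width: 0.591
```

Call:
{"fn": "play_rows", "kwargs": {
  "targets": [
    [[1,0,0,0,0],[1,0,0,0,0],[1,0,0,0,0]]
  ]
}}

```text
time_s: 6.95
tcp_pos: [0.5028, -0.0667, 0.0351]
ee_rot: [[0.912, 0.41, 0.0], [0.41, -0.912, -0.0], [0.0, 0.0, -1.0]]
wrist_force: [-1.7, -0.8, 6.3]
gripper_width: 0.591
```

Call:
{"fn": "play_rows", "kwargs": {
  "targets": [
    [[1,0,0,0.02,0],[1,0,0,0.05,0],[1,0,0,0.09,0],[1,0,0,0.13,0],[1,0,0,0.17,0]]
  ]
}}

```text
time_s: 7.37
tcp_pos: [0.5015, -0.0665, 0.2054]
ee_rot: [[0.912, 0.409, -0.002], [0.409, -0.912, 0.0], [-0.002, -0.001, -1.0]]
wrist_force: [1.3, -0.0, -2.3]
gripper_width: 0.593
```

Call:
{"fn": "play_rows", "kwargs": {
  "targets": [
    [[1,0,0.01,0.035,-0.1],[1,-0.004,0.03,0.065,-0.2],[1,-0.008,0.065,0.08,-0.3],[1,-0.012,0.1,0.08,-0.4],[1,-0.016,0.135,0.08,-0.51]]
  ]
}}

```text
time_s: 7.78
tcp_pos: [0.4861, 0.0698, 0.2853]
ee_rot: [[0.996, -0.094, 0.001], [-0.094, -0.996, 0.002], [0.001, -0.002, -1.0]]
wrist_force: [0.2, 0.1, -4.0]
gripper_width: 0.596
```

Call:
{"fn": "play_rows", "kwargs": {
  "targets": [
    [[1,-0.003,0.035,0,-0.1],[1,-0.006,0.07,0,-0.2],[1,-0.009,0.105,0,-0.3],[1,-0.012,0.135,-0.005,-0.4],[1,-0.014,0.145,-0.01,-0.503]]
  ]
}}

```text
time_s: 8.2
tcp_pos: [0.472, 0.217, 0.2734]
ee_rot: [[0.829, -0.559, -0.001], [-0.559, -0.829, 0.001], [-0.001, -0.0, -1.0]]
wrist_force: [-0.3, -0.9, -2.2]
gripper_width: 0.591
```

Call:
{"fn": "play_rows", "kwargs": {
  "targets": [
    [[1,0,0,0,0],[1,0,0,0,0]]
  ]
}}

```text
time_s: 8.37
tcp_pos: [0.4718, 0.2136, 0.2733]
ee_rot: [[0.832, -0.554, -0.003], [-0.554, -0.832, -0.002], [-0.001, 0.003, -1.0]]
wrist_force: [0.4, -0.1, -1.9]
gripper_width: 0.597
```

```bash
python3 - <<'E'
from h import *
s=sense();c=get_calibration("wrist");im=capture("wrist");cv2.imwrite("pics/w3.png",im)
np.savez("w3.npz",K=c["camera_matrix"],T=c["T"])
R=s["ee_rot"];print(s["time_s"],s["tcp_pos"],np.degrees(np.arctan2(R[1][1],R[0][1])),s["gripper_width"],s["wrist_force"])
a=np.radians(56.16);X=np.array([np.cos(a),np.sin(a)]);Y=np.array([-X[1],X[0]]);p=s["tcp_pos"][:2];print("loc",p@X,p@Y)
E
```

```text
8.3667 [0.4718361  0.2135689  0.27325309] -123.67227985669255 0.5969427037496337 [ 0.44307361 -0.07119162 -1.88275608]
loc 0.4401434764453162 -0.2729738159666489
```

View pics/w3.png

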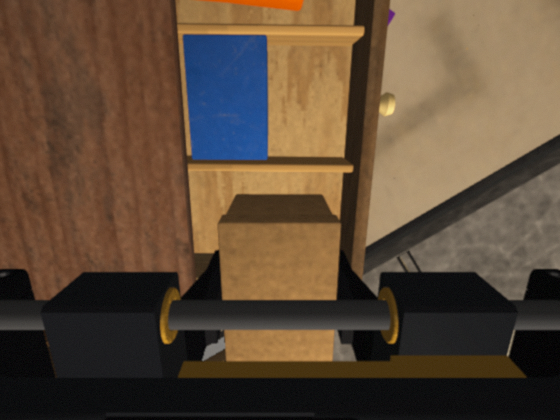

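The wrist view shows bay_a empty below the carton, with the a/b partition along rows 158–171. The carton's -Y face spans rows 195 (bottom) to 222 (top), and the blue carton is in bay_b.

```bash
python3 - <<'E'
from h import *
d=np.load("w3.npz");c=dict(camera_matrix=d["K"],T=d["T"])
g=cv2.cvtColor(cv2.imread("pics/w3.png"),cv2.COLOR_BGR2GRAY).astype(int)
for a,b,cols in ((10,50,(300,345)),(150,185,(295,345)),(150,185,(200,225)),(185,235,(250,320))):
    print(a,g[a:b,cols[0]:cols[1]].mean(1).astype(int).tolist())
a=np.radians(56.16);X=np.array([np.cos(a),np.sin(a)]);Y=np.array([-X[1],X[0]])
def show(n,px,z):
    P=cast("wrist",px,z,c)[:,:2];print(n,"lx",(P@X).round(4),"ly",(P@Y).round(4))
show("part b/c top",[[200,25],[200,35],[330,27],[330,40]],.182)
show("part a/b top",[[200,159],[200,165],[330,159],[330,166]],.182)
show("carton bottom -Y edge",[[237,195],[325,195]],.238)
show("carton top -Y edge",[[222,222],[338,222]],.290)
show("front top inner/outer",[[343,200],[366,200]],.195)
show("knob",[[386,104]],.166)
show("board edge",[[186,150]],.212)
E
```

```text
10 [122, 123, 123, 124, 124, 125, 125, 125, 124, 124, 124, 124, 124, 122, 111, 99, 114, 134, 143, 147, 150, 154, 161, 168, 167, 151, 138, 133, 134, 136, 134, 131, 134, 138, 139, 134, 126, 123, 124, 124]
150 [151, 151, 151, 151, 151, 147, 125, 81, 59, 57, 57, 57, 57, 59, 77, 109, 136, 147, 152, 158, 165, 164, 150, 144, 143, 143, 144, 144, 143, 142, 142, 142, 141, 142, 141]
150 [72, 73, 73, 73, 73, 73, 73, 74, 74, 69, 59, 55, 59, 72, 99, 120, 127, 131, 139, 150, 152, 138, 134, 135, 135, 134, 133, 134, 134, 135, 135, 134, 134, 134, 135]
185 [152, 152, 152, 152, 152, 151, 152, 151, 135, 94, 58, 49, 51, 51, 52, 52, 52, 52, 52, 53, 53, 53, 54, 54, 54, 54, 55, 55, 56, 54, 53, 53, 53, 53, 54, 55, 58, 70, 90, 104, 111, 112, 113, 113, 114, 114, 114, 114, 114, 114]
part b/c top lx [0.4899 0.4903 0.4062 0.4058] ly [-0.4077 -0.402  -0.4069 -0.3994]
part a/b top lx [0.496  0.4963 0.4018 0.4015] ly [-0.3216 -0.3172 -0.3219 -0.3168]
carton bottom -Y edge lx [0.463  0.4125] ly [-0.3095 -0.3097]
carton top -Y edge lx [0.463  0.4144] ly [-0.3116 -0.3117]
front top inner/outer lx [0.3931 0.3766] ly [-0.2947 -0.2947]
knob lx [0.36] ly [-0.3601]
board edge lx [0.4973] ly [-0.3317]
```

Call:
{"fn": "play_rows", "kwargs": {
  "targets": [
    [[1,-0.0017,0.0011,0,0],[1,-0.0017,0.0011,-0.015,0],[1,-0.0017,0.0011,-0.03,0],[1,-0.0017,0.0011,-0.04,0],[1,-0.0017,0.0011,-0.045,0]]
  ]
}}

```text
time_s: 8.83
tcp_pos: [0.4704, 0.2133, 0.2282]
ee_rot: [[0.83, -0.558, -0.002], [-0.558, -0.83, -0.001], [-0.001, 0.002, -1.0]]
wrist_force: [0.2, 0.4, -3.0]
gripper_width: 0.591
```

Call:
{"fn": "play_rows", "kwargs": {
  "targets": [
    [[1,0,0,0,0],[1,0,0,-0.005,0],[1,0,0,-0.01,0],[1,0,0,-0.015,0]]
  ]
}}

```text
time_s: 9.17
tcp_pos: [0.4712, 0.2147, 0.2147]
ee_rot: [[0.831, -0.557, 0.001], [-0.557, -0.831, 0.001], [0.0, -0.001, -1.0]]
wrist_force: [0.6, 1.3, -2.8]
gripper_width: 0.595
```

Call:
{"fn": "play_rows", "kwargs": {
  "targets": [
    [[1,-0.0006,0.0004,-0.008,0],[1,-0.0006,0.0004,-0.016,0],[1,-0.0006,0.0004,-0.024,0],[1,-0.0006,0.0004,-0.03,0],[1,-0.0006,0.0004,-0.033,0]]
  ]
}}

```text
time_s: 9.58
tcp_pos: [0.4698, 0.2146, 0.1801]
ee_rot: [[0.83, -0.557, -0.002], [-0.557, -0.83, -0.001], [-0.001, 0.002, -1.0]]
wrist_force: [0.4, 0.2, -1.5]
gripper_width: 0.594
```

Call:
{"fn": "play_rows", "kwargs": {
  "targets": [
    [[1,0,0,0,0],[1,0,0,-0.001,0],[1,0,0,-0.002,0],[1,0,0,-0.002,0]]
  ]
}}

```text
time_s: 9.92
tcp_pos: [0.4704, 0.2151, 0.1797]
ee_rot: [[0.83, -0.557, 0.0], [-0.557, -0.83, 0.0], [0.0, -0.0, -1.0]]
wrist_force: [-1.3, -0.7, -2.0]
gripper_width: 0.597
```

Call:
{"fn": "play_rows", "kwargs": {
  "targets": [
    [[1,0,0,-0.001,0],[1,0,0,-0.002,0],[1,0,0,-0.002,0]]
  ]
}}

```text
time_s: 10.17
tcp_pos: [0.4702, 0.2149, 0.1775]
ee_rot: [[0.83, -0.557, -0.0], [-0.557, -0.83, 0.0], [-0.0, 0.0, -1.0]]
wrist_force: [0.1, -0.0, -2.8]
gripper_width: 0.593
```

Call:
{"fn": "play_rows", "kwargs": {
  "targets": [
    [[1,0,0,-0.001,0],[1,0,0,-0.002,0],[1,0,0,-0.002,0]]
  ]
}}

```text
time_s: 10.42
tcp_pos: [0.4709, 0.2158, 0.1773]
ee_rot: [[0.831, -0.557, 0.002], [-0.557, -0.831, 0.002], [0.001, -0.003, -1.0]]
wrist_force: [-2.2, 2.8, 5.2]
gripper_width: 0.597
```

Call:
{"fn": "play_rows", "kwargs": {
  "targets": [
    [[0.25,0,0,0,0],[0.25,0,0,0,0],[0.25,0,0,0,0],[0.25,0,0,0,0],[0.25,0,0,0,0]]
  ]
}}

```text
time_s: 10.83
tcp_pos: [0.4703, 0.2148, 0.1754]
ee_rot: [[0.83, -0.557, -0.0], [-0.557, -0.83, -0.0], [0.0, 0.0, -1.0]]
wrist_force: [-0.3, 0.1, 0.2]
gripper_width: 0.739
```

Call:
{"fn": "play_rows", "kwargs": {
  "targets": [
    [[0.25,0,0,0.01,0],[0.25,0,0,0.03,0],[0.25,0,0,0.06,0],[0.25,0,0,0.095,0],[0.25,0,0,0.13,0]]
  ]
}}

```text
time_s: 11.25
tcp_pos: [0.4701, 0.2145, 0.3075]
ee_rot: [[0.831, -0.557, -0.0], [-0.557, -0.831, -0.001], [0.0, 0.001, -1.0]]
wrist_force: [0.6, 0.4, -0.2]
gripper_width: 0.751
```

```bash
python3 - <<'E'
from h import *
s=sense();c=get_calibration("wrist");im=capture("wrist");cv2.imwrite("pics/w4.png",im)
R=s["ee_rot"];print(s["time_s"],s["tcp_pos"],np.degrees(np.arctan2(R[1][1],R[0][1])))
E
```

```text
11.25 [0.47005826 0.21452869 0.30748972] -123.84811149545222
```

View pics/w4.png

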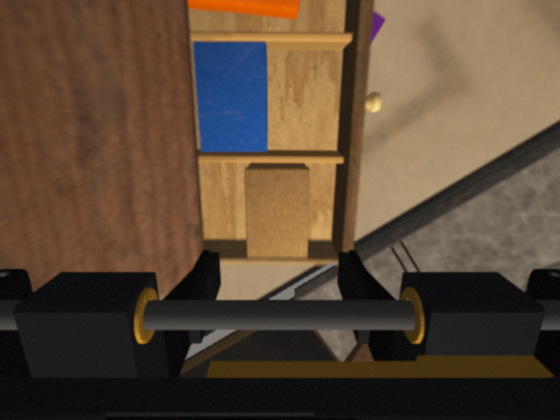

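The carton stands upright in bay_a at (277,210), the blue carton and clamp are in place, and the knob is at (373,102). Next I close the jaws and push the knob.

Call:
{"fn": "play_rows", "kwargs": {
  "targets": [
    [[1,0.001,-0.02,0,0.12],[1,0.002,-0.055,0,0.24],[1,0.003,-0.09,0,0.36],[1,0.004,-0.125,0,0.48],[1,0.0043,-0.1535,0,0.6]]
  ]
}}

```text
time_s: 11.72
tcp_pos: [0.4743, 0.0596, 0.3063]
ee_rot: [[1.0, 0.015, 0.001], [0.015, -1.0, 0.0], [0.001, -0.0, -1.0]]
wrist_force: [0.8, 0.7, 0.4]
gripper_width: 0.46
```

Call:
{"fn": "play_rows", "kwargs": {
  "targets": [
    [[1,0,0,0,0.12],[1,0,0,0,0.24],[1,0,0,0,0.36],[1,0,0,0,0.48],[1,0,0,0,0.6]]
  ]
}}

```text
time_s: 12.13
tcp_pos: [0.4747, 0.0612, 0.3061]
ee_rot: [[0.817, 0.577, 0.001], [0.577, -0.817, 0.0], [0.001, 0.0, -1.0]]
wrist_force: [-0.1, 0.4, -0.7]
gripper_width: 0.072
```

Call:
{"fn": "play_rows", "kwargs": {
  "targets": [
    [[1,0,0,-0.03,0.12],[1,0,0,-0.06,0.24],[1,0,0,-0.09,0.371],[1,0,0,-0.115,0.371],[1,0,0,-0.133,0.371]]
  ]
}}

```text
time_s: 12.55
tcp_pos: [0.4736, 0.061, 0.1708]
ee_rot: [[0.557, 0.831, -0.002], [0.831, -0.557, -0.001], [-0.002, -0.001, -1.0]]
wrist_force: [-0.3, 0.8, -0.5]
gripper_width: 0.004
```

Call:
{"fn": "play_rows", "kwargs": {
  "targets": [
    [[1,0,0,0,0],[1,0,0,0,0],[1,0,0,0,0]]
  ]
}}

```text
time_s: 12.8
tcp_pos: [0.4758, 0.0618, 0.1741]
ee_rot: [[0.557, 0.831, 0.003], [0.831, -0.557, 0.001], [0.002, 0.002, -1.0]]
wrist_force: [-0.0, -0.4, 0.4]
gripper_width: 0.011
```

Call:
{"fn": "play_rows", "kwargs": {
  "targets": [
    [[1,0.0056,0.0083,0,0],[1,0.0106,0.0158,0,0],[1,0.0139,0.0208,0,0],[1,0.0178,0.0266,0,0],[1,0.0223,0.0332,0,0]]
  ]
}}

```text
time_s: 13.22
tcp_pos: [0.4973, 0.0952, 0.1728]
ee_rot: [[0.557, 0.831, -0.0], [0.831, -0.557, -0.0], [-0.0, 0.0, -1.0]]
wrist_force: [0.2, -0.6, 0.4]
gripper_width: 0.004
```

Call:
{"fn": "play_rows", "kwargs": {
  "targets": [
    [[1,0.0056,0.0083,0,0],[1,0.0111,0.0166,0,0],[1,0.0167,0.0249,0,0],[1,0.0223,0.0332,0,0],[1,0.0279,0.0415,0,0]]
  ]
}}

```text
time_s: 13.63
tcp_pos: [0.5255, 0.1371, 0.1724]
ee_rot: [[0.557, 0.831, -0.0], [0.831, -0.557, -0.0], [-0.0, 0.0, -1.0]]
wrist_force: [-0.6, -0.8, 1.1]
gripper_width: 0.007
```

Call:
{"fn": "play_rows", "kwargs": {
  "targets": [
    [[1,0.0056,0.0083,0,0],[1,0.0111,0.0166,0,0],[1,0.0167,0.0249,0,0],[1,0.0212,0.0316,0,0],[1,0.0251,0.0374,0,0]]
  ]
}}

```text
time_s: 14.05
tcp_pos: [0.5504, 0.1744, 0.1724]
ee_rot: [[0.557, 0.831, -0.0], [0.831, -0.557, -0.0], [-0.0, -0.0, -1.0]]
wrist_force: [0.2, -0.9, -0.6]
gripper_width: 0.004
```

Call:
{"fn": "play_rows", "kwargs": {
  "targets": [
    [[1,0.0022,0.0033,0,0],[1,0.0045,0.0066,0,0],[1,0.0067,0.01,0,0],[1,0.0089,0.0133,0,0],[1,0.0106,0.0158,0,0]]
  ]
}}

```text
time_s: 14.47
tcp_pos: [0.5606, 0.1895, 0.1725]
ee_rot: [[0.557, 0.831, -0.0], [0.831, -0.557, 0.0], [-0.0, -0.0, -1.0]]
wrist_force: [0.1, -0.3, -0.4]
gripper_width: 0.005
```

Call:
{"fn": "play_rows", "kwargs": {
  "targets": [
    [[1,0.0008,0.0012,0,0],[1,0.0017,0.0025,0,0],[1,0.0022,0.0033,0,0],[1,0.0022,0.0033,0,0]]
  ]
}}

```text
time_s: 14.8
tcp_pos: [0.5629, 0.1928, 0.1726]
ee_rot: [[0.557, 0.831, 0.0], [0.831, -0.557, 0.0], [0.0, 0.0, -1.0]]
wrist_force: [0.6, 0.7, 0.2]
gripper_width: 0.008
```

Call:
{"fn": "play_rows", "kwargs": {
  "targets": [
    [[1,0.0008,0.0012,0,0],[1,0.0017,0.0025,0,0],[1,0.0022,0.0033,0,0],[1,0.0022,0.0033,0,0]]
  ]
}}

```text
time_s: 15.13
tcp_pos: [0.5639, 0.1944, 0.1726]
ee_rot: [[0.557, 0.83, -0.003], [0.83, -0.557, -0.003], [-0.004, -0.001, -1.0]]
wrist_force: [-2.5, -4.6, 3.3]
gripper_width: 0.004
```

```bash
python3 - <<'E'
from h import *
s=sense();im=capture("top");cv2.imwrite("pics/t2.png",cv2.resize(im[110:255,110:365],None,fx=3.1,fy=3.1,interpolation=cv2.INTER_CUBIC))
im=capture("wrist");cv2.imwrite("pics/w5.png",im)
print(s["time_s"],s["tcp_pos"],s["wrist_force"])
E
```

```text
15.1333 [0.56389392 0.19443665 0.1726036 ] [-2.49174166 -4.56806408  3.26728817]
```

View pics/w5.png

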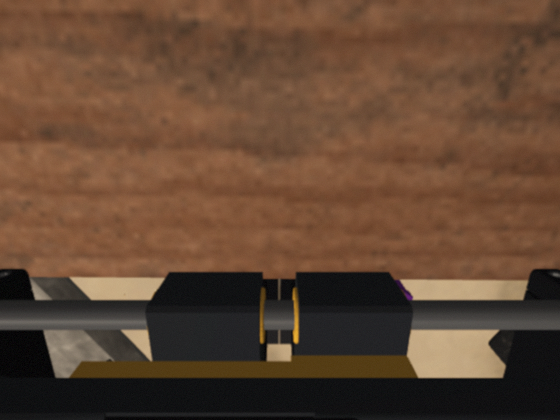

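Contact at the expected closed position. I give a small extra push, then back off, rise and look.

Call:
{"fn": "play_rows", "kwargs": {
  "targets": [
    [[1,0.0006,0.0008,0,0],[1,0.0011,0.0017,0,0],[1,0.0011,0.0017,0,0],[1,0.0011,0.0017,0,0]]
  ]
}}

```text
time_s: 15.57
tcp_pos: [0.5639, 0.1945, 0.1726]
ee_rot: [[0.558, 0.83, -0.006], [0.83, -0.558, -0.006], [-0.008, -0.002, -1.0]]
wrist_force: [-4.9, -7.9, 4.6]
gripper_width: 0.006
```

Call:
{"fn": "play_rows", "kwargs": {
  "targets": [
    [[1,-0.005,-0.007,0,0],[1,-0.02,-0.03,0,0],[1,-0.04,-0.06,0,0],[1,-0.05,-0.075,0.03,0],[1,-0.05,-0.075,0.07,0]]
  ]
}}

```text
time_s: 15.98
tcp_pos: [0.5114, 0.1193, 0.2396]
ee_rot: [[0.559, 0.829, -0.01], [0.829, -0.559, -0.003], [-0.008, -0.006, -1.0]]
wrist_force: [1.7, 1.2, 0.3]
gripper_width: 0.007
```

Call:
{"fn": "play_rows", "kwargs": {
  "targets": [
    [[1,-0.01,-0.015,0.03,0],[1,-0.02,-0.03,0.06,0],[1,-0.02,-0.03,0.06,0],[1,-0.02,-0.03,0.06,0]]
  ]
}}

```text
time_s: 16.32
tcp_pos: [0.4966, 0.0928, 0.3051]
ee_rot: [[0.557, 0.83, 0.006], [0.83, -0.557, 0.004], [0.007, 0.003, -1.0]]
wrist_force: [-0.0, 0.2, 0.0]
gripper_width: 0.003
```

```bash
python3 - <<'E'
from h import *
s=sense();im=capture("scene");w=capture("wrist");c=get_calibration("wrist")
b=cv2.resize(im[100:400,140:440],(560,560),interpolation=cv2.INTER_CUBIC)
cv2.imwrite("pics/f.png",b);cv2.imwrite("pics/w6.png",w)
print(s["time_s"],s["tcp_pos"],s["wrist_force"])
X=np.array([.557,.8306]);Y=np.array([-.8306,.557])
for n,lx,ly,z in (("knob shut",.494,-.36,.166),("knob 5mm open",.489,-.36,.166)): print(n,proj("wrist",[*(X*lx+Y*ly),z],c))
hsv=cv2.cvtColor(w,cv2.COLOR_BGR2HSV);m=(hsv[...,0]>18)&(hsv[...,0]<32)&(hsv[...,1]>90)&(hsv[...,2]>130);m[230:]=0
n,l,st,ce=cv2.connectedComponentsWithStats(m.astype(np.uint8));print([(st[i].tolist(),ce[i].round(1).tolist()) for i in range(1,n) if st[i,4]>25][:10])
E
```

```text
16.3167 [0.49660426 0.0928453  0.30507501] [-0.01170185  0.20043885  0.04948384]
knob shut [[279.18885349  29.60555974]]
knob 5mm open [[279.18241853  36.85975893]]
[([269, 16, 16, 49, 480], [276.9, 40.5])]
```

View pics/f.png

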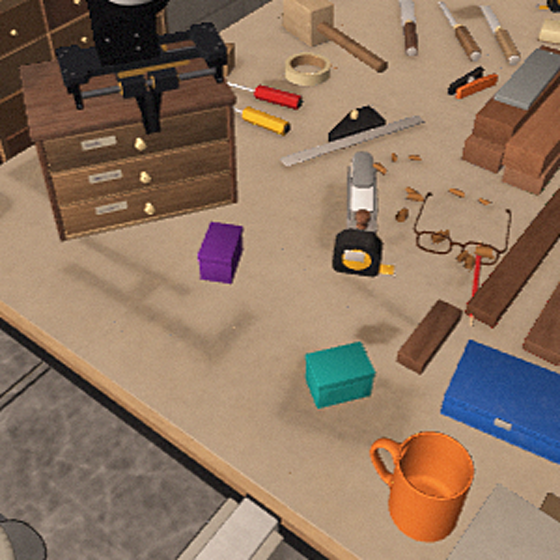

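View pics/w6.png

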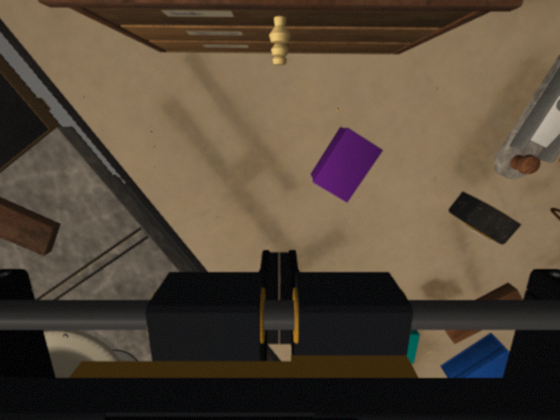

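The drawer is flush, with its knob in line with the two fixed drawers' knobs at wrist (279,16–60). The bystanders look undisturbed and the arm is clear.

```bash
python3 -c "
from station import *
print(finish_job())"
```

```text
the job is handed in; nothing more can be done
None
```

The brown carton is in bay_a, the empty bay on the chest's +y side, and the top drawer is pushed fully shut. I handed the job in at about 16 s of the 58 s allowed.

- **Drawer opening:** I gripped the knob and pulled the drawer about 78 mm to its stop.
- **Carton:** I lowered it onto the bay floor with the jaws still closed. The vertical force went from about −3 N to +5 N at the expected floor height, so it was not dropped. A wrist picture after release showed it standing upright, with the blue-lidded carton and the clamp still in their own bays.
- **Drawer shutting:** I pushed the knob with the closed fingertips until it stopped at the position I had worked out for a shut drawer. The push reached about 10 N there and the drawer moved no further.
- **Last checks:** The final scene and wrist pictures showed the drawer flush, with its knob in line with the other two. The tape measure, mug and offcut looked undisturbed, judged by eye rather than measured again. The inside can't be seen with the drawer shut.
- **Disagreement:** My first picture put the middle of the drawer 2–4 mm off sideways from where the knob was felt to be when gripped. A second view agreed with the knob, and I used that for the placing.
- **Picture count:** I viewed eleven pictures, one over the budget of ten.

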